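# Snap the retaining clip onto the brake-lever pivot pin

### The job

Take the fork tool by its grip and with it push the split clip along the lever plate onto the groove of the pivot pin until it snaps fully home; the pin gives way in its slot before it holds. Then prove the seat with a firm push of about 15 N on the clip, held for half a second and never above 20 N, and lay the fork flat on the bench and let go. Do not touch the clip with the gripper, and leave the two brake pads and the standing bolt where they are.

Things in the scene. Friction and masses are not known exactly. Their poses are not given: they have to be found in the camera images.
- bracket: Fixed grey bracket on the bench with a dark flat steel lever plate, its top level, 40 mm above the bench. Origin on the bench under the pin's slot; +x is the push direction (clip to pin), +z up. The plate runs from x = -63 to 50 mm, 62 mm wide, the lever's narrow arm on to x = 119 mm; only the pin stands above it.
- pin_groove (a point): Upright steel pin through the plate; the point is on its axis, 43 mm above the bench. Groove core 20 mm in diameter from 40 to 49 mm above the bench, over it a round head 25 mm wide, up to 60 mm. The pin sits with friction in a slot: under about 4 N it slides along the bracket's +x, 2 to 18 mm, different from start to start, until it stops firmly.
- clip_center (a point): Loose bright steel split clip, 6 mm thick, 36 mm wide, 32 mm long, flat on the plate, mouth to the pin; +x points out of the mouth. The point, 3 mm over its underside, is where the pin's axis lies once seated. The two springy arms' noses meet the core 14 mm short of that, pass it at a peak push of 5 to 15 N, then draw the clip in: the push drops to about nothing.
- fork_grip (a point): Loose fork tool lying on the bench, 160 g, 202 mm long: straight black grip 110 mm long, 20 mm wide, 28 mm high, then a flat steel shank and a two-tined fork. The point is the centre of the grip, 14 mm above its underside; +x points along the tool to the fork.
- brake_pad_1: Bystander: loose dark brake pad, 47 x 136 x 15 mm, origin under its centre; leave it.
- brake_pad_2: Bystander: loose dark brake pad, 47 x 136 x 15 mm, origin under its centre; leave it.
- bolt_m12: Bystander: loose steel bolt standing on its head, 20 mm wide, 52 mm high, origin under its centre; leave it.
- clip_back (a point): Middle of the flat back of the clip's 34 mm wide, 8 mm deep bridge, 18 mm behind clip_center, 3 mm over the clip's underside; +x points to the mouth. The fork pushes here. Once the clip is seated the inside of the bridge bears on the pin, and further pushing raises the force steeply, several N a millimetre.
- fork_pocket (a point): Middle of the floor of the fork's pocket, 138 mm ahead of fork_grip on the tool's axis and level with it; +x points out of the pocket. The floor pushes on the clip's back. Blade 7 mm thick, 53 mm wide; pocket 37 mm wide at the floor, opening outward; the tines reach 9 mm past the floor.

How it is judged:
By the outcome, as a careful person would: the job done as asked, in the order asked, and still so for the second after the job is handed in, with the robot touching nothing.
It also fails if it takes over 72 s, if anything falls off the work surface, if the arm or the gripper's body presses on something with over 40 N, if the wrist force passes 120 N, or if a joint passes its speed limit or range.

### The arm

A 7-joint arm with a two-finger parallel gripper is mounted at the origin on a cart in front of the work surface, level with it; the furniture and walls round the work are solid. World frame = base frame: x ahead of the robot, y to its left, z up, the work surface at z = 0. Lengths are in m, angles in rad, forces in N, time in s.
With the tool pointing down it reaches from about 0.425 to 0.925 m from the base axis. Payload 6.8 kg.
Tool frame: the origin (TCP) lies on the front face of the gripper's body, between the roots of the fingers; the fingertips stand 73 mm ahead of it and the grasp point (between the pads) lies 54 mm ahead of it; z points along the fingers, y is the direction in which the jaws open and shut (so a half turn about z gives the same grasp; the last joint's range is limited). The gripper opens to 85 mm and grips with 20 to 120 N. Pads are 22 mm wide; open, the fingers measure 114 mm over their backs; the gripper's body (76 mm by 85 mm) begins 54 mm behind the grasp point. The pads swing forward as they close: fully open they stand 13 mm farther back than shut.
Start: joints at [-1.34, 0.477, 0.022, 1.555, -0.011, 1.109, -0.083], TCP at [0.224, 0.637, 0.304] pointing down, gripper open.
Joint ranges: [-2.96, 2.96], [-0.34, 2.1], [-1.41, 1.46], [0.24, 2.44], [-1.37, 4.51], [0.17, 1.92], [-2.96, 2.96]. Speed limits (rad/s): [2.39, 2.39, 3.14, 3.14, 3.14, 3.14, 3.14].

### API

Orientations are given as a rotation vector (axis times angle).
In Python, from bench import * gives the robot as it stands.
- The arm moves only by the tool jog_arm, never from a script. Its argument "plan" is a list of rows, each a list of 2 entries, a list of its own where there are three numbers: the shift along the world's x, y, z in cm, then the turn about the world's z in rad. In form: [[[tx, ty, tz], twist], ...]. A call has 1 to 12 rows; each row shifts and turns the commanded pose from where the row before left it; what a row does not reach is not made up. A row lasts 1/10 s, in which the tool goes at most 50 mm and 8.59 degrees, less where a joint would pass 70% of its speed; a pose out of reach is approached as far as the arm can. A call is refused whole if a number of a shift passes 5 or a number of a turn 0.15, either way. A call with a gripper value outside its range is refused whole. "hand" is the finger opening in cm, from 0 to 8.54, set as the call begins (left out, the last holds). The fingers move at their own pace and stop on an object; "grip_force" is the grip in N (left out, the last holds). Time passes only in rows, so rows that do not move let the fingers close. It gives the time, the measured TCP pose, the force and the opening at its end, in the units of the state.
- get_obs(): the state, without advancing time (a new reading comes with each control period).
- grab_frame(name): name is "scene" or "top" or "wrist"; returns the picture (384x512x3 uint8, red, green, blue); there is no depth.
- get_calibration(name): a dict with "intrinsics" (3x3 intrinsics, pixels), "xyz" and "orientation" of the camera in the world. Camera axes: x right, y down, z forward; pixel columns grow to the right and rows downward; lengths in m; the calibration is good to about 2 mm. A picture is of the moment at which its call begins: read the wrist's pose just before it. get_calibration takes no time and is no camera call; for the wrist camera it gives the pose at the moment of the call.
- hand_in(): hands the job in, once; it reports no verdict.
The state is a dict: "clock": time; "joints": joint angles; "qvel": joint speeds; "tau": joint torques, N m; "tcp_pos": TCP position; "orientation": TCP orientation; "contact_force": force on the tool from outside, world axes, zero at the start; "moment": the same for the moment, N m; "grip_width": finger opening in m.
Only numpy, scipy, OpenCV 4.12 (cv2) and the standard library are available. Lean on these libraries where they do the work, as an engineer would, in place of code of your own. Each camera call takes 0.05 s, during which the arm holds its last target. There are 200 camera calls.

## Working session

There is one attempt and no reset: what is moved stays moved. The work goes in short steps, Python scripts to look and compute and a tool call to move; the robot and the scene stay as the last step left them, time stands still between calls to the robot, and variables do not carry over. Pictures are saved under pics/ and viewed, about 8 in all and at most 12, crops included, and the job is handed in when it is done.

Besides the shell and the picture viewer there is one more tool, called after ">>>" as name([rows], argument=value, ...), one row to a line, values as JSON. jog_arm: Moves the arm, as the interface text tells. Its arguments: {"type":"object","properties":{"plan":{"type":"array","items":{"type":"array"}},"hand":{"type":"number"},"grip_force":{"type":"number"}},"required":["plan"]}

```bash
mkdir -p pics; ls
python3 - <<'E'
from bench import *
import cv2,numpy as np
o=get_obs();print(o)
a=grab_frame("scene");b=grab_frame("top")
cv2.imwrite("pics/scene0.png",a[:,:,::-1]);cv2.imwrite("pics/top0.png",b[:,:,::-1])
for n in("scene","top","wrist"):print(n,get_calibration(n))
E
```

```text
pics
{'clock': 0.0, 'joints': array([-1.3400608 ,  0.47780609,  0.0223313 ,  1.55647366, -0.01151386,
        1.10929553, -0.08311748]), 'qvel': array([-2.69208892e-04, -6.38621830e-05,  1.70371329e-03, -1.45397263e-03,
       -3.00997360e-04, -1.33240098e-03, -2.06737898e-03]), 'tau': array([ 6.17401820e-04, -5.96441281e+01,  1.60842106e+00, -2.81201810e+01,
        1.25414820e-02,  9.03696287e-03,  2.51548721e-05]), 'tcp_pos': array([0.22420444, 0.63617856, 0.30291204]), 'orientation': array([-5.29658576e-01, -3.09642609e+00,  2.89767670e-03]), 'contact_force': array([0.38897152, 0.13172585, 0.05673704]), 'moment': array([-0.02262363, -0.00653106, -0.03449275]), 'grip_width': 0.08561846090344624}
scene {'intrinsics': array([[408.10820796,   0.        , 253.8012963 ],
       [  0.        , 408.10820796, 195.25740323],
       [  0.        ,   0.        ,   1.        ]]), 'xyz': array([-0.05464982, -0.53603282,  0.90601197]), 'orientation': array([-2.18859528,  1.05832075, -0.41358081])}
top {'intrinsics': array([[455.91602856,   0.        , 258.161782  ],
       [  0.        , 455.91602856, 181.66464596],
       [  0.        ,   0.        ,   1.        ]]), 'xyz': array([ 0.36596351, -0.01755511,  1.08509046]), 'orientation': array([-2.10575729,  2.16337549, -0.227151  ])}
wrist {'intrinsics': array([[336.9972803 ,   0.        , 257.91603781],
       [  0.        , 336.9972803 , 196.0703371 ],
       [  0.        ,   0.        ,   1.        ]]), 'xyz': array([0.14418828, 0.66400262, 0.37456659]), 'orientation': array([2.33080611, 1.65156794, 0.27391343])}
```

View pics/top0.png

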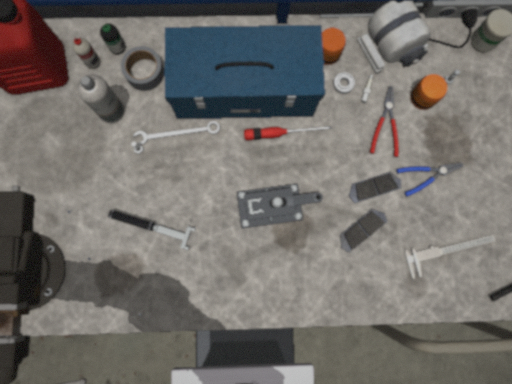

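View pics/scene0.png

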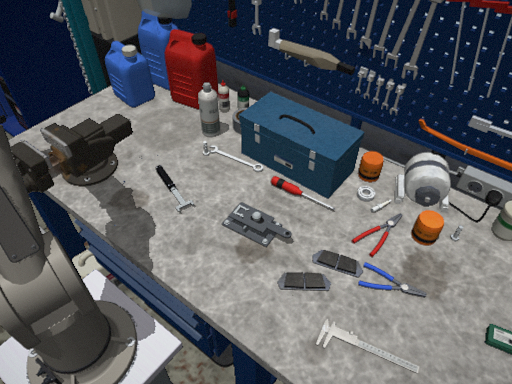

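Top view: the fork has its grip at about (130,219) and its fork at (188,238). The bracket is at about (275,205), with the pin at (278,202) and the narrow arm pointing right. Pads are at (375,187) and (363,229).

```bash
cat > h.py <<'E'
from bench import *
import cv2,numpy as np
from scipy.spatial.transform import Rotation as R
def ray(c,uv,z):
    d=R.from_rotvec(c["orientation"]).as_matrix()@np.linalg.solve(c["intrinsics"],[uv[0],uv[1],1.])
    return c["xyz"]+d*(z-c["xyz"][2])/d[2]
def proj(c,p):
    q=c["intrinsics"]@R.from_rotvec(c["orientation"]).as_matrix().T@(np.array(p)-c["xyz"]);return q[:2]/q[2]
def crop(im,x0,y0,x1,y1,s,f):
    cv2.imwrite(f,cv2.resize(im[y0:y1,x0:x1,::-1],None,fx=s,fy=s,interpolation=cv2.INTER_CUBIC))
E
python3 - <<'E'
from h import *
im=cv2.imread("pics/top0.png")[:,:,::-1]
crop(im,100,175,330,260,3.4,"pics/c1.png")
c=get_calibration("top")
g=im[195:260,100:205].max(axis=2)
m=(g<45).astype(np.uint8);n,l,s,ce=cv2.connectedComponentsWithStats(m)
k=1+np.argmax(s[1:,4]);ys,xs=np.where(l==k);print(s[k])
r=cv2.minAreaRect(np.c_[xs,ys].astype(np.float32));print(r)
w=ray(c,np.array(r[0])+[100,195],.02);print(w)
for uv in((110,212),(188,238),(278,202),(320,197),(375,187),(363,229)):print(uv,ray(c,uv,.02))
cw=get_calibration("wrist");o=get_obs()
T=R.from_rotvec(o["orientation"]).as_matrix()
print(T, T.T@(cw["xyz"]-o["tcp_pos"]), T.T@R.from_rotvec(cw["orientation"]).as_matrix())
E
```

```text
[ 13  17  36  16 213]
((29.964160919189453, 24.167049407958984), (36.075077056884766, 6.324188709259033), 17.818889617919922)
[0.4855674  0.25326539 0.02      ]
(110, 212) [0.50356527 0.29989225 0.02      ]
(188, 238) [0.43824642 0.11873074 0.02      ]
(278, 202) [ 0.51693861 -0.09302204  0.02      ]
(320, 197) [ 0.5263158  -0.19312601  0.02      ]
(375, 187) [ 0.54705869 -0.32613529  0.02      ]
(363, 229) [ 0.44792751 -0.29012442  0.02      ]
[[-9.43150835e-01  3.32364731e-01 -4.32787303e-04]
 [ 3.32364990e-01  9.43149485e-01 -1.60104491e-03]
 [-1.23947741e-04 -1.65387020e-03 -9.99998625e-01]] [ 0.08470239 -0.00053522 -0.07155806] [[ 5.47626979e-04 -9.45428909e-01 -3.25827988e-01]
 [ 9.99999616e-01  7.40670077e-04 -4.68419350e-04]
 [ 6.84188236e-04 -3.25827606e-01  9.45428952e-01]]
```

View pics/c1.png

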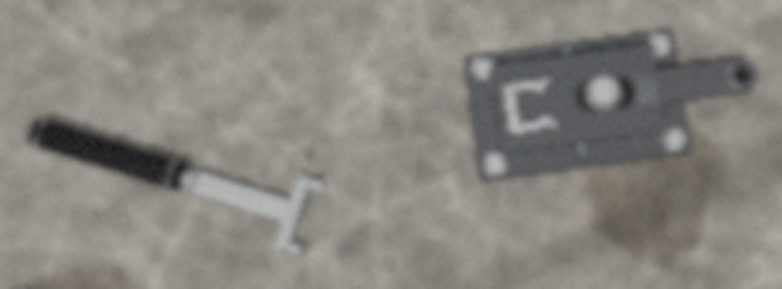

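>>> jog_arm([
  [[2.1,-3.4,0],-0.13],
  [[2.1,-3.4,0],-0.13],
  [[2.1,-3.4,0],-0.13],
  [[2.1,-3.4,0],-0.13],
  [[2.1,-3.4,0],-0.13],
  [[2.1,-3.4,0],-0.13],
  [[2.1,-3.4,0],-0.13],
  [[2.1,-3.4,0],-0.13],
  [[2.1,-3.4,0],-0.13],
  [[2.1,-3.4,0],-0.13],
  [[2.1,-3.4,0],-0.13],
  [[2.1,-3.4,0],-0.13],
], hand=8.5)

```text
clock: 1.3
tcp_pos: [0.4767, 0.2271, 0.3038]
orientation: [-2.559, -1.822, 0.0]
contact_force: [0.9, -0.0, 0.5]
grip_width: 0.0852
```

>>> jog_arm([
  [[0,0,0],0],
  [[0,0,0],0],
  [[0,0,0],0],
])

```text
clock: 1.6
tcp_pos: [0.4756, 0.2298, 0.3036]
orientation: [-2.551, -1.832, 0.001]
contact_force: [-0.6, 1.0, -0.4]
grip_width: 0.0849
```

Run:
```python
from h import *
o=get_obs();c=get_calibration("wrist");a=grab_frame("wrist")
print(o["tcp_pos"],R.from_rotvec(o["orientation"]).as_matrix()[:2,0],o["joints"].round(2))
np.savez("w1.npz",a=a,**c)
cv2.imwrite("pics/w1.png",a[:,:,::-1])
```

```text
[0.4756245  0.22980127 0.30362945] [0.31969578 0.94752024] [-0.97  0.25  0.48  1.93 -0.14  0.99 -0.75]
```

View pics/w1.png

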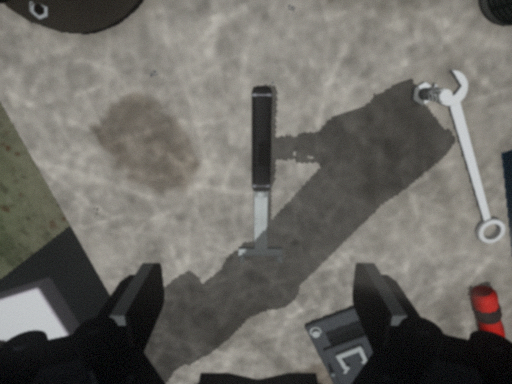

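The wrist view shows the grip spanning (262,87)-(262,188), the fork bar at (261,250), and a corner of the bracket and the clip at bottom right.

Run:
```python
from h import *
d=np.load("w1.npz");a=d["a"];c={k:d[k] for k in("intrinsics","xyz","orientation")}
s=a[70:200,245:280].max(axis=2)
m=cv2.morphologyEx((s<60).astype(np.uint8),cv2.MORPH_OPEN,np.ones((9,9)))
n,l,st,ce=cv2.connectedComponentsWithStats(m);k=1+np.argmax(st[1:,4]);ys,xs=np.where(l==k);print(st[k])
for e in (0,1):
  y=ys.min() if e==0 else ys.max()
  x=xs[ys==y+(2 if e==0 else -2)].mean()
  p=np.array([x+245,y+70]);print(p,ray(c,p,.028))
p1=ray(c,(xs[ys==ys.min()+10].mean()+245,ys.min()+80),.028);p2=ray(c,(xs[ys==ys.max()-10].mean()+245,ys.max()+60),.028)
dd=p2-p1;print("yaw",np.degrees(np.arctan2(dd[1],dd[0])),"c")
print("bar",ray(c,(261,250),.0175))
t=get_calibration("top")
for p in((31,130),(185,172),(296,208)):print(ray(t,np.array(p)/3.4+[100,175],.028))
```

```text
[   8   27   19   87 1560]
[262.  97.] [0.50005492 0.29250879 0.028     ]
[261. 183.] [0.47100176 0.20851368 0.028     ]
yaw -108.4143054709903 c
bar [0.44372946 0.12651116 0.0175    ]
[0.49971045 0.29944449 0.028     ]
[0.46831644 0.19487435 0.028     ]
[0.44193587 0.11986163 0.028     ]
```

>>> jog_arm([
  [[0.3,-2.8,0],0.035],
  [[0.3,-2.8,0],0.035],
  [[0.3,-2.8,0],0.035],
  [[0.3,-2.8,0],0.035],
  [[0.3,-2.8,0],0.035],
  [[0.3,-2.8,0],0.035],
  [[0.3,-2.8,0],0.035],
  [[0.3,-2.8,0],0.035],
  [[0.3,-2.8,0],0.035],
  [[0.3,-2.8,0],0.035],
  [[0.3,-2.8,0],0.035],
  [[0.3,-2.8,0],0.035],
])

```text
clock: 2.85
tcp_pos: [0.5127, -0.1069, 0.3038]
orientation: [-2.111, -2.326, -0.001]
contact_force: [0.2, -0.5, -0.0]
grip_width: 0.0852
```

>>> jog_arm([
  [[0,0,-2],0],
  [[0,0,-2],0],
  [[0,0,-2],0],
  [[0,0,0],0],
  [[0,0,0],0],
  [[0,0,0],0],
])

```text
clock: 3.45
tcp_pos: [0.513, -0.1069, 0.2449]
orientation: [2.115, 2.322, 0.002]
contact_force: [1.3, 0.1, -0.2]
grip_width: 0.0852
```

Run:
```python
from h import *
o=get_obs();c=get_calibration("wrist");a=grab_frame("wrist")
print(o["tcp_pos"],R.from_rotvec(o["orientation"]).as_matrix()[:2,0],o["joints"].round(2))
np.savez("w2.npz",a=a,**c)
crop(a,100,40,420,280,2.5,"pics/w2.png")
```

```text
[ 0.51303667 -0.10693546  0.24489956] [-0.09299536  0.99566654] [-0.38  0.33  0.57  2.   -0.24  0.87  0.41]
```

View pics/w2.png

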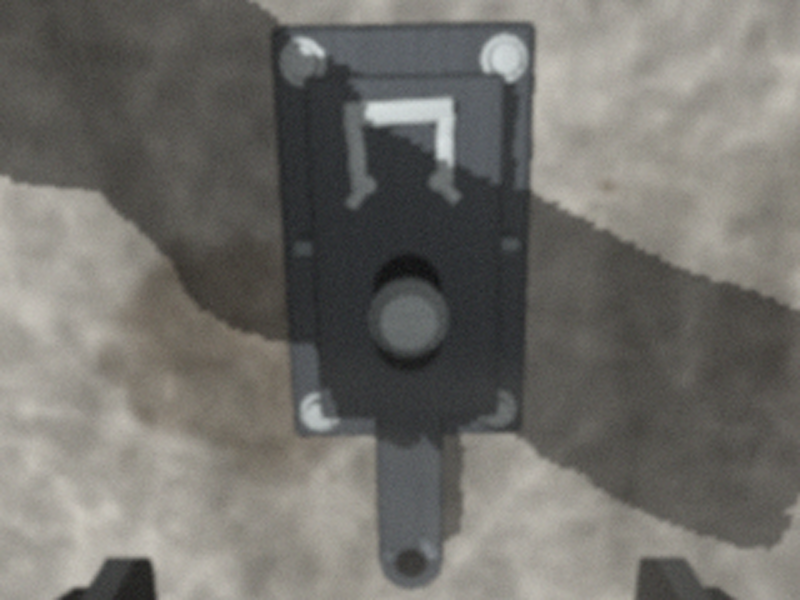

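Run:
```python
from h import *
d=np.load("w2.npz");c={k:d[k] for k in("intrinsics","xyz","orientation")}
P=lambda x,y,z:ray(c,np.array([x,y])/2.5+[100,40],z)
def ang(a,b):v=b-a;return np.degrees(np.arctan2(v[1],v[0]))
L,Rr=P(345,103,.046),P(453,98,.046);b=(L+Rr)/2;print("clipback",b,"width",np.linalg.norm(L-Rr),"yaw",ang(L,Rr)-90)
n=(P(358,200,.046)+P(452,197,.046))/2;print("nose mid",n)
pin=P(409,318,.060);print("pin",pin)
e=P(410,562,.04);print("lever end",e,"pin->end",ang(pin,e))
print("plate axis",ang((P(305,75,.04)+P(503,73,.04))/2,(P(378,440,.04)+P(440,440,.04))/2), ang(P(305,75,.04),P(318,417,.04)),ang(P(503,73,.04),P(500,417,.04)))
print("plate axis full",ang((P(305,75,.04)+P(503,73,.04))/2,e))
print("back->pin",ang(b,pin),np.linalg.norm(b-pin))
```

```text
clipback [ 0.50602138 -0.02376725  0.046     ] width 0.03281647132302621 yaw -82.12886481271363
nose mid [ 0.510685   -0.05264261  0.046     ]
pin [ 0.51520003 -0.08750789  0.06      ]
lever end [ 0.52566857 -0.1857191   0.04      ] pin->end -83.91569610826036
plate axis -83.59037828378199 -84.3089913436989 -82.76266892036672
plate axis full -83.67538234780652
back->pin -81.8057357200042 0.06590232835349431
```

>>> jog_arm([
  [[-0.2,3,0],-0.035],
  [[-0.2,3,0],-0.035],
  [[-0.2,3,0],-0.035],
  [[-0.2,3,0],-0.035],
  [[-0.2,3,0],-0.035],
  [[-0.2,3,0],-0.035],
  [[-0.2,3,0],-0.035],
  [[-0.2,3,0],-0.035],
  [[-0.2,3,0],-0.035],
  [[-0.2,3,0],-0.035],
  [[-0.3,3,0],-0.035],
  [[-0.3,3,0],-0.033],
])

```text
clock: 4.7
tcp_pos: [0.4864, 0.2543, 0.245]
orientation: [-2.553, -1.83, -0.003]
contact_force: [1.4, -0.2, -0.1]
grip_width: 0.0853
```

>>> jog_arm([
  [[0,0,-2.5],0],
  [[0,0,-2.5],0],
  [[0,0,-2.5],0],
  [[0,0,-2.5],0],
  [[0,0,-1],0],
  [[0,0,0],0],
  [[0,0,0],0],
  [[0,0,0],0],
])

```text
clock: 5.5
tcp_pos: [0.4872, 0.2531, 0.1353]
orientation: [-2.552, -1.831, -0.004]
contact_force: [0.9, -0.3, 0.7]
grip_width: 0.085
```

Run:
```python
from h import *
o=get_obs();c=get_calibration("wrist")
T=R.from_rotvec(o["orientation"]).as_matrix()
print(o["tcp_pos"],np.degrees(np.arctan2(T[1,0],T[0,0])),T[:,2])
a=grab_frame("wrist")
s=a.max(axis=2)
cv2.imwrite("pics/w3.png",a[:,:,::-1])
```

```text
[0.48717319 0.2530815  0.13530025] 71.31890004498416 [ 0.00202232  0.00152077 -0.9999968 ]
```

View pics/w3.png

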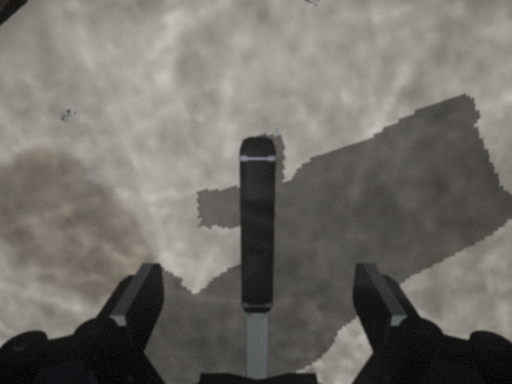

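The grip is centred between the fingers, spanning (258,137)-(257,310). I'll lower and grasp.

>>> jog_arm([
  [[0,0,-2],0],
  [[0,0,-2],0],
  [[0,0,-1.2],0],
  [[0,0,-0.5],0],
  [[0,0,0],0],
  [[0,0,0],0],
])

```text
clock: 6.15
tcp_pos: [0.4868, 0.2528, 0.0776]
orientation: [2.553, 1.831, 0.002]
contact_force: [0.9, 0.4, 0.9]
grip_width: 0.0852
```

>>> jog_arm([
  [[0,0,0],0],
  [[0,0,0],0],
  [[0,0,0],0],
  [[0,0,0],0],
  [[0,0,0],0],
  [[0,0,0],0],
  [[0,0,0],0],
  [[0,0,0],0],
  [[0,0,0],0],
  [[0,0,0],0],
], hand=1, grip_force=90)

```text
clock: 7.15
tcp_pos: [0.4865, 0.2527, 0.0773]
orientation: [-2.553, -1.831, -0.001]
contact_force: [-1.6, -0.8, 5.8]
grip_width: 0.0184
```

>>> jog_arm([
  [[0,0,1],0],
  [[0,0,2],0],
  [[0,0,2],0],
  [[0,0,2],0.05],
  [[0,-1,0],0.05],
  [[0,-1.5,0],0.05],
  [[0,-1.5,0],0.05],
  [[0,-1.5,0],0.05],
  [[0,-1.5,0],0.05],
  [[0,-1.5,0],0.05],
  [[0,-1.5,0],0.05],
  [[0,-1.5,0],0.045],
])

```text
clock: 8.35
tcp_pos: [0.4862, 0.1369, 0.1473]
orientation: [2.083, 2.351, -0.0]
contact_force: [-0.2, -0.4, -1.4]
grip_width: 0.0182
```

>>> jog_arm([
  [[0,0,0],0],
  [[0,0,0],0],
  [[0,0,0],0],
  [[0,0,0],0],
])

```text
clock: 8.75
tcp_pos: [0.4863, 0.1387, 0.1469]
orientation: [-2.084, -2.351, -0.0]
contact_force: [0.4, 0.2, -1.6]
grip_width: 0.0185
```

Run:
```python
from h import *
o=get_obs()
T=R.from_rotvec(o["orientation"]).as_matrix()
print(o["tcp_pos"],np.degrees(np.arctan2(T[1,0],T[0,0])),T[:,2],o["contact_force"],o["grip_width"])
a=grab_frame("top");b=grab_frame("scene")
np.savez("p4.npz",a=a,b=b)
c1=cv2.resize(a[170:260,190:310],None,fx=5,fy=5,interpolation=cv2.INTER_CUBIC)[:300]
x=cv2.resize(a[175:250,190:350],None,fx=5,fy=4,interpolation=cv2.INTER_CUBIC)
y=cv2.resize(b[165:240,150:310],None,fx=5,fy=4,interpolation=cv2.INTER_CUBIC)
cv2.imwrite("pics/p4.png",np.vstack([x,y])[:,:,::-1])
```

```text
[0.48629688 0.13867665 0.14689806] 96.87531528298167 [ 3.30457077e-05  2.52065983e-04 -9.99999968e-01] [ 0.36551217  0.2159513  -1.61258145] 0.01848124701318091
```

View pics/p4.png

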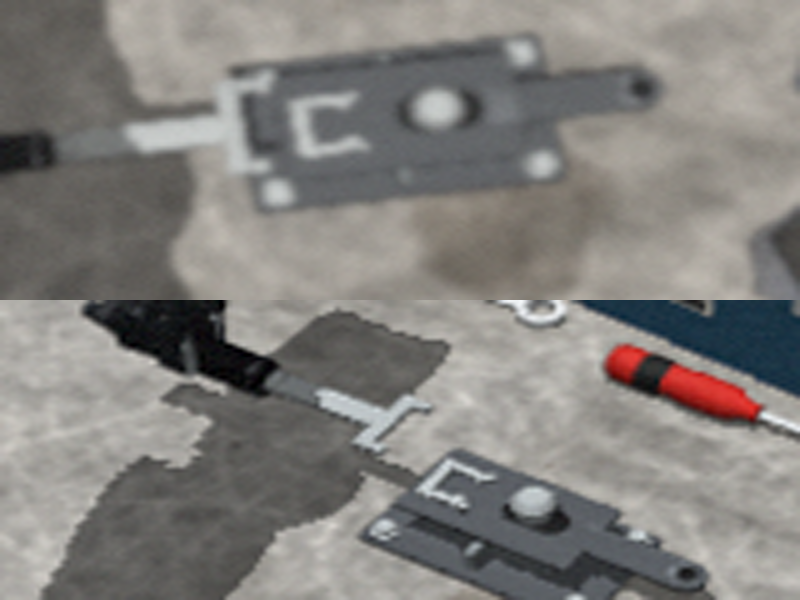

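In the top half the fork's tine tips are at (274,76) and (270,163), and the clip back is at (294,97)-(302,155). In the scene half the tips are at (430,406) and (382,449), and the pin head is at (533,498). Next I'll triangulate.

Run:
```python
from h import *
t,s=get_calibration("top"),get_calibration("scene")
def tri(a,b):
    A=np.array(a)/[5,4]+[190,175];B=(np.array(b)-[0,300])/[5,4]+[150,165]
    P=[]
    for c in(t,s):P.append(c["intrinsics"]@np.c_[R.from_rotvec(c["orientation"]).as_matrix().T,-R.from_rotvec(c["orientation"]).as_matrix().T@c["xyz"]])
    X=cv2.triangulatePoints(P[0],P[1],A,B);X=(X[:3]/X[3]).ravel();return X
u,v=tri((274,76),(430,406)),tri((270,163),(382,449));m=(u+v)/2
print("tines",u,v,"mid",m)
print("nominal mid z .0836: pocket")
f=np.array([np.cos(np.radians(-83.1)),np.sin(np.radians(-83.1)),0])
print("expected tip mid",np.array([.4863,.1387,.0836])+.147*f)
print("clip back corners",tri((292,97),(452,453)),tri((303,157),(420,493)))
print("pin head",tri((437,107),(533,498)))
```

```text
tines [ 0.52464582 -0.01360913  0.09027581] [ 0.47955403 -0.01256022  0.08320982] mid [ 0.50209993 -0.01308467  0.08674282]
nominal mid z .0836: pocket
expected tip mid [ 0.50396012 -0.00723533  0.0836    ]
clip back corners [ 0.52184511 -0.02403892  0.04973122] [ 0.48830232 -0.02830028  0.04023451]
pin head [ 0.51303519 -0.08968657  0.05687132]
```

>>> jog_arm([
  [[0.2,-1,0],0],
  [[0,0,-1],0],
  [[0,0,-1.3],0],
  [[0,0,-1],0],
  [[0,0,0],0],
  [[0,0,0],0],
  [[0,0,0],0],
])

```text
clock: 9.55
tcp_pos: [0.4885, 0.1277, 0.114]
orientation: [2.085, 2.349, 0.0]
contact_force: [-0.1, -0.1, -1.3]
grip_width: 0.0183
```

>>> jog_arm([
  [[0,0,-0.2],0],
  [[0,0,0],0],
  [[0,0,0],0],
])

```text
clock: 9.85
tcp_pos: [0.4884, 0.1277, 0.1121]
orientation: [2.085, 2.35, 0.0]
contact_force: [0.0, 0.1, -1.7]
grip_width: 0.0182
```

>>> jog_arm([
  [[0,0,-0.2],0],
  [[0,0,0],0],
  [[0,0,0],0],
])

```text
clock: 10.15
tcp_pos: [0.4883, 0.1276, 0.1099]
orientation: [-2.085, -2.349, 0.0]
contact_force: [-0.5, 1.0, -3.0]
grip_width: 0.0185
```

>>> jog_arm([
  [[0,0,-0.1],0],
  [[0,0,0],0],
  [[0,0,0],0],
])

```text
clock: 10.45
tcp_pos: [0.4883, 0.1276, 0.1089]
orientation: [2.085, 2.35, 0.0]
contact_force: [-0.0, 1.1, -1.5]
grip_width: 0.0182
```

>>> jog_arm([
  [[0,0,-0.1],0],
  [[0,0,0],0],
  [[0,0,0],0],
])

```text
clock: 10.75
tcp_pos: [0.4883, 0.1277, 0.1079]
orientation: [-2.085, -2.35, 0.0]
contact_force: [0.4, -0.8, -1.5]
grip_width: 0.018
```

Run:
```python
from h import *
print(get_obs()["contact_force"],get_obs()["moment"])
a=grab_frame("top");b=grab_frame("scene")
print(get_obs()["contact_force"],get_obs()["moment"])
x=cv2.resize(a[175:250,190:350],None,fx=5,fy=4,interpolation=cv2.INTER_CUBIC)
y=cv2.resize(b[180:240,200:300],None,fx=8,fy=5,interpolation=cv2.INTER_CUBIC)
cv2.imwrite("pics/p5.png",np.vstack([x,y])[:,:,::-1])
```

```text
[ 0.42413355 -0.7703173  -1.45686302] [ 0.08647183 -0.0008861  -0.02295624]
[ 0.1499947   0.84729025 -1.79685959] [ 0.03207358  0.03504983 -0.03390854]
```

View pics/p5.png

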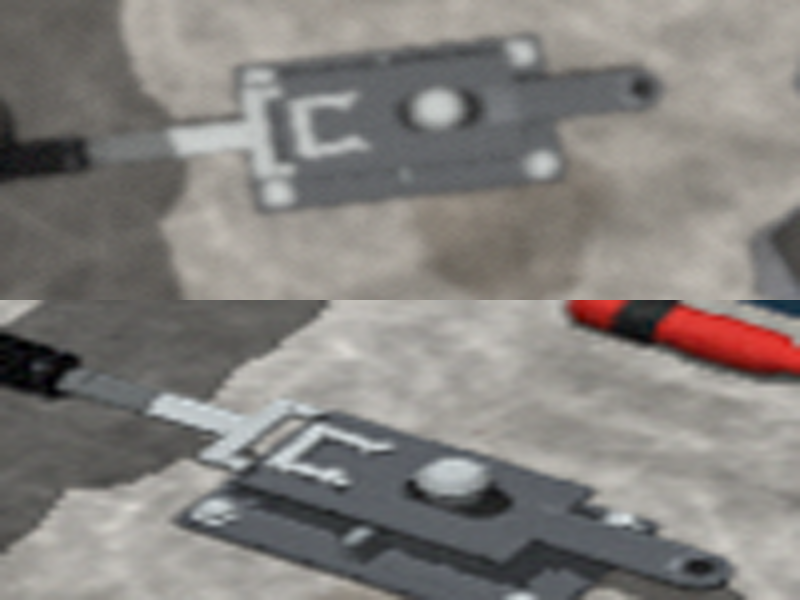

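No contact yet. The fork is in line with the clip: tines at (290,93) and (292,168), clip back at about (298,126). I'll feel further down for the plate.

>>> jog_arm([
  [[0,0,-0.1],0],
  [[0,0,0],0],
  [[0,0,0],0],
])

```text
clock: 11.15
tcp_pos: [0.4884, 0.1277, 0.1069]
orientation: [2.085, 2.35, 0.0]
contact_force: [-0.5, -0.2, -0.8]
grip_width: 0.0184
```

>>> jog_arm([
  [[0,0,-0.1],0],
  [[0,0,0],0],
  [[0,0,0],0],
])

```text
clock: 11.45
tcp_pos: [0.4885, 0.1277, 0.106]
orientation: [2.085, 2.35, 0.0]
contact_force: [-0.2, 0.1, 1.7]
grip_width: 0.0183
```

>>> jog_arm([
  [[0,0,0.15],0],
  [[0,0,0],0],
  [[0.03,-0.2,0],0],
  [[0.03,-0.2,0],0],
  [[0.03,-0.2,0],0],
  [[0.03,-0.2,0],0],
  [[0.03,-0.2,0],0],
  [[0.03,-0.2,0],0],
  [[0.03,-0.2,0],0],
  [[0,0,0],0],
  [[0,0,0],0],
])

```text
clock: 12.55
tcp_pos: [0.4904, 0.1136, 0.1074]
orientation: [-2.086, -2.349, -0.0]
contact_force: [0.6, 0.1, -2.2]
grip_width: 0.0178
```

>>> jog_arm([
  [[0.03,-0.2,0],0],
  [[0.03,-0.2,0],0],
  [[0.02,-0.2,0],0],
  [[0.03,-0.2,0],0],
  [[0.03,-0.2,0],0],
  [[0,0,0],0],
  [[0,0,0],0],
])

```text
clock: 13.25
tcp_pos: [0.4919, 0.1035, 0.1074]
orientation: [2.086, 2.349, -0.0]
contact_force: [0.2, 0.8, -0.7]
grip_width: 0.0184
```

Run:
```python
from h import *
F=[]
F.append(get_obs()["contact_force"]);a=grab_frame("top");F.append(get_obs()["contact_force"]);b=grab_frame("scene")
F.append(get_obs()["contact_force"]);print(np.round(F,1))
x=cv2.resize(a[175:250,190:350],None,fx=5,fy=4,interpolation=cv2.INTER_CUBIC)
y=cv2.resize(b[180:240,200:300],None,fx=8,fy=5,interpolation=cv2.INTER_CUBIC)
cv2.imwrite("pics/p6.png",np.vstack([x,y])[:,:,::-1])
```

```text
[[ 0.2  0.8 -0.7]
 [ 0.4  0.2 -1.6]
 [ 0.   0.5 -1.1]]
```

View pics/p6.png

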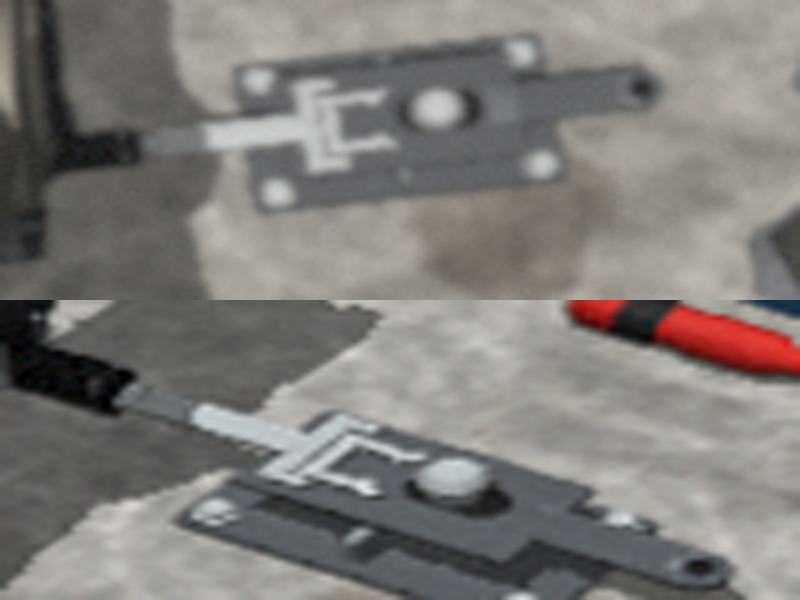

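Run:
```python
from h import *
t=get_calibration("top")
P=lambda x,y,z:ray(t,np.array([x,y])/[5,4]+[190,175],z).round(4)
print("pin",P(437,107,.06),"end",P(638,88,.04))
print("p5 back",P(292,97,.046),P(303,157,.046),"noses",P(357,97,.046),P(365,149,.046))
print("p6 noses",P(385,95,.046),P(395,145,.046),"tines",P(333,84,.047),P(350,163,.047))
p=cv2.imread("pics/p6.png")[:300].max(axis=2)
for x in range(320,400,8):
  col=p[:200,x];print(x,[int(i) for i in np.where((col[1:]>120)!=(col[:-1]>120))[0]])
```

```text
pin [ 0.5119 -0.0888  0.06  ] end [ 0.5234 -0.1842  0.04  ]
p5 back [ 0.5214 -0.0232  0.046 ] [ 0.4866 -0.0274  0.046 ] noses [ 0.5206 -0.0531  0.046 ] [ 0.4905 -0.0559  0.046 ]
p6 noses [ 0.5215 -0.0661  0.046 ] [ 0.4924 -0.0697  0.046 ] tines [ 0.5283 -0.0423  0.047 ] [ 0.4825 -0.0487  0.047 ]
320 [57, 76, 174]
328 [56, 77, 172]
336 [55, 80, 172]
344 [54, 90, 108, 129, 171]
352 [53, 89, 106, 136, 167]
360 [53, 87, 104, 135, 153]
368 [51, 87, 107, 134, 152]
376 [50, 86, 106, 131, 152]
384 [50, 85, 100, 130, 150]
392 [49, 135, 150, 197]
```

>>> jog_arm([
  [[0.04,-0.2,0],0],
  [[0.04,-0.2,0],0],
  [[0.04,-0.2,0],0],
  [[0.04,-0.2,0],0],
  [[0.04,-0.2,0],0],
  [[0.04,-0.2,0],0],
  [[0.04,-0.2,0],0],
  [[0,0,0],0],
  [[0,0,0],0],
])

```text
clock: 14.25
tcp_pos: [0.4947, 0.0895, 0.1074]
orientation: [2.086, 2.349, -0.0]
contact_force: [0.3, -1.2, -1.3]
grip_width: 0.0181
```

Run:
```python
from h import *
F=[]
F.append(get_obs()["contact_force"]);a=grab_frame("top");F.append(get_obs()["contact_force"]);b=grab_frame("scene")
F.append(get_obs()["contact_force"]);print(np.round(F,1))
x=cv2.resize(a[185:225,230:310],None,fx=10,fy=10,interpolation=cv2.INTER_CUBIC)[:350]
y=cv2.resize(b[190:230,200:300],None,fx=8,fy=6,interpolation=cv2.INTER_CUBIC)
cv2.imwrite("pics/p7.png",np.vstack([x,y])[:,:,::-1])
```

```text
[[ 0.3 -1.2 -1.3]
 [ 0.4  0.8 -2.8]
 [-0.   0.4 -1.8]]
```

View pics/p7.png

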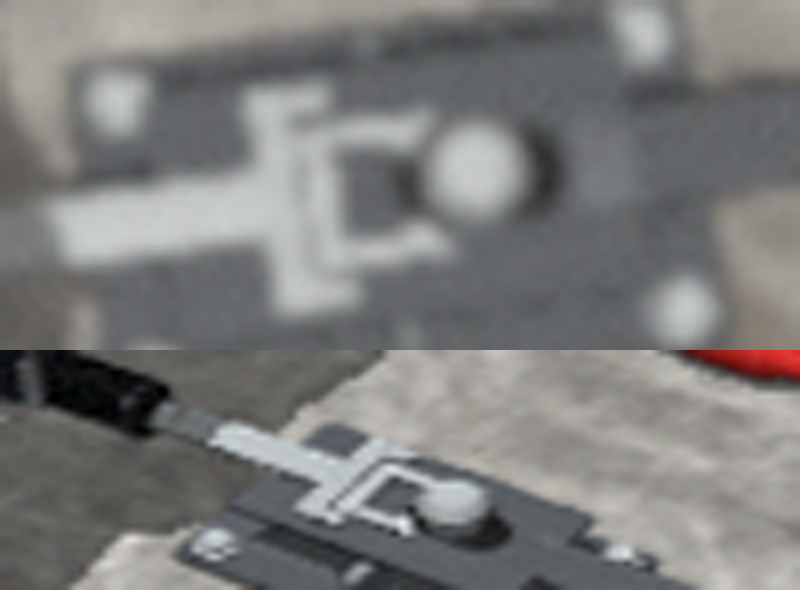

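>>> jog_arm([
  [[0.1,0,0],0],
  [[0.1,0,0],0],
  [[0.1,0,0],0],
  [[0,0,0],0],
  [[0,0,0],0],
])

```text
clock: 14.85
tcp_pos: [0.4977, 0.0896, 0.1074]
orientation: [2.085, 2.35, 0.0]
contact_force: [0.7, -0.1, -1.8]
grip_width: 0.0184
```

```bash
cat > prof.py <<'E'
from h import *
def prof(p,cols):
  for x in cols:
    col=p[70:330,x].astype(int);print(x,[int(i)+70 for i in np.where((col[1:]>135)!=(col[:-1]>135))[0]])
def look(name):
    a=grab_frame("top")
    x=cv2.resize(a[185:225,230:310],None,fx=10,fy=10,interpolation=cv2.INTER_CUBIC)[:350]
    cv2.imwrite(name,x[:,:,::-1]);return x.max(axis=2)
E
python3 - <<'E'
from prof import *
o=get_obs();print(o["contact_force"],o["tcp_pos"])
C=[260,280,330,350,370,390,410,430,480,500]
prof(cv2.imread("pics/p7.png")[:350].max(axis=2),C);print()
prof(look("pics/p8.png"),C)
E
```

```text
[ 0.71005183 -0.06216572 -1.82533887] [0.49770074 0.08964656 0.10739527]
260 [86, 252]
280 [85, 314]
330 [94, 99, 115, 311]
350 [115, 148, 231, 306]
370 [113, 147, 234, 269]
390 [114, 149, 232, 267]
410 [111, 150, 223, 262]
430 [112, 128, 156, 179, 223, 259]
480 [121, 217]
500 [128, 208]

260 [77, 237]
280 [73, 302]
330 [80, 88, 115, 299]
350 [114, 149, 219, 294]
370 [109, 144, 226, 263]
390 [105, 141, 225, 258]
410 [105, 143, 221, 258]
430 [102, 132, 158, 181, 220, 255]
480 [122, 218]
500 [128, 208]
```

>>> jog_arm([
  [[0.07,-0.1,0],0],
  [[0.01,-0.1,0],0],
  [[0.01,-0.1,0],0],
  [[0.01,-0.1,0],0],
  [[0,0,0],0],
])

```text
clock: 15.4
tcp_pos: [0.4987, 0.0854, 0.1074]
orientation: [2.086, 2.349, 0.0]
contact_force: [0.7, 0.2, -1.7]
grip_width: 0.0181
```

>>> jog_arm([
  [[0.01,-0.1,0],0],
  [[0.01,-0.1,0],0],
  [[0.01,-0.1,0],0],
  [[0.02,-0.1,0],0],
  [[0,0,0],0],
])

```text
clock: 15.9
tcp_pos: [0.4988, 0.0819, 0.1073]
orientation: [-2.085, -2.349, 0.0]
contact_force: [-1.4, 4.1, -1.1]
grip_width: 0.0184
```

>>> jog_arm([
  [[0.01,-0.1,0],0],
  [[0.01,-0.1,0],0],
  [[0.01,-0.1,0],0],
  [[0.01,-0.1,0],0],
  [[0,0,0],0],
])

```text
clock: 16.4
tcp_pos: [0.4991, 0.0779, 0.1073]
orientation: [-2.085, -2.349, 0.001]
contact_force: [-1.9, 3.7, -1.4]
grip_width: 0.0183
```

Run:
```python
from prof import *
o=get_obs();print(o["contact_force"],o["tcp_pos"])
prof(look("pics/p9.png"),[300,370,390,410,430,450,480,500,520])
print(get_obs()["contact_force"])
```

```text
[-1.88390171  3.65252476 -1.37323827] [0.49907729 0.07789353 0.10729089]
300 [73, 121, 140, 227]
370 [96, 104, 297]
390 [104, 140, 175, 296]
410 [104, 135, 226, 286]
430 [104, 135, 226, 257]
450 [104, 186, 220, 254]
480 [105, 249]
500 [118, 217, 230, 246]
520 [130, 204]
[-2.60924951  3.89404962 -0.60432948]
```

>>> jog_arm([
  [[0,-0.1,0],0],
  [[0,-0.1,0],0],
  [[0,-0.1,0],0],
  [[0,-0.1,0],0],
  [[0,0,0],0],
])

```text
clock: 16.95
tcp_pos: [0.4993, 0.0738, 0.1073]
orientation: [-2.085, -2.349, 0.0]
contact_force: [-2.2, 4.4, -1.5]
grip_width: 0.0183
```

>>> jog_arm([
  [[0.01,-0.1,0],0],
  [[0.01,-0.1,0],0],
  [[0.01,-0.1,0],0],
  [[0,0,0],0],
])

```text
clock: 17.35
tcp_pos: [0.4997, 0.0707, 0.1073]
orientation: [-2.085, -2.349, 0.0]
contact_force: [-1.9, 4.6, -1.0]
grip_width: 0.0181
```

>>> jog_arm([
  [[0.01,-0.1,0],0],
  [[0.01,-0.1,0],0],
  [[0.01,-0.1,0],0],
  [[0,0,0],0],
])

```text
clock: 17.75
tcp_pos: [0.4998, 0.0696, 0.1074]
orientation: [-2.082, -2.349, -0.002]
contact_force: [-3.4, 9.5, -1.4]
grip_width: 0.0182
```

>>> jog_arm([
  [[0.01,-0.1,0],0],
  [[0,0,0],0],
])

```text
clock: 17.95
tcp_pos: [0.4998, 0.0694, 0.1074]
orientation: [-2.081, -2.349, -0.002]
contact_force: [-3.5, 11.5, 0.5]
grip_width: 0.018
```

>>> jog_arm([
  [[0.01,-0.1,0],0],
  [[0,0,0],0],
])

```text
clock: 18.15
tcp_pos: [0.4999, 0.0688, 0.1074]
orientation: [-2.081, -2.35, -0.003]
contact_force: [-4.3, 13.8, 0.0]
grip_width: 0.0185
```

Run:
```python
from prof import *
o=get_obs();print(o["contact_force"],o["tcp_pos"],o["moment"])
p=look("pics/p10.png")
prof(p,range(370,600,15))
print("row165",[int(i) for i in np.where((p[165,1:]>135)!=(p[165,:-1]>135))[0]])
q=cv2.imread("pics/p7.png")[:350].max(axis=2)
print("row165 old",[int(i) for i in np.where((q[165,1:]>135)!=(q[165,:-1]>135))[0]])
print(get_obs()["contact_force"])
```

```text
[-4.34255647 13.81436709  0.02367841] [0.49985191 0.06882783 0.10741311] [ 2.57015861  0.85073387 -0.47258842]
370 [294]
385 [295]
400 [96, 103, 295]
415 [72, 87, 105, 289]
430 [104, 136, 205, 287]
445 [102, 133, 225, 282]
460 [98, 128, 222, 252]
475 [95, 127, 218, 248]
490 [94, 194, 213, 246]
505 [92, 246]
520 [111, 246]
535 [115, 244]
550 [123, 202]
565 [137, 189]
580 []
595 []
row165 [175, 176, 188, 422, 478, 574]
row165 old [54, 69, 241, 337, 428, 519]
[-4.04573908 13.65859064  0.47249597]
```

View pics/p10.png

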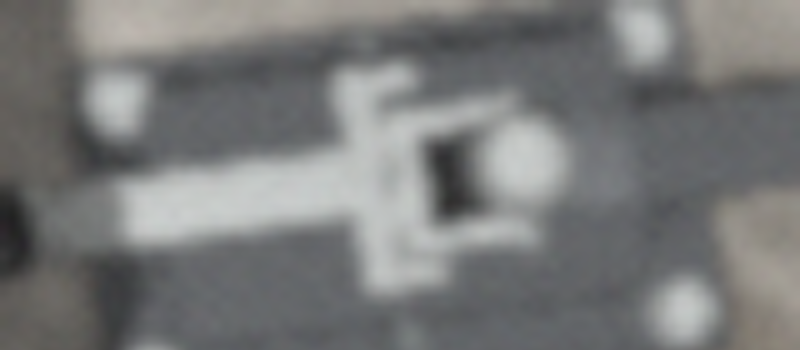

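The image shows the pin head moved about 12 mm to (525,162), with the noses beside the core. The bridge's inner edge at (430,180) is still about 11 mm short, so the clip has not snapped. I'll continue with a small lateral relief.

>>> jog_arm([
  [[-0.05,-0.05,0],0],
  [[0,0,0],0],
])

```text
clock: 18.4
tcp_pos: [0.4995, 0.0687, 0.1075]
orientation: [-2.08, -2.35, -0.004]
contact_force: [-4.3, 13.9, 0.6]
grip_width: 0.0181
```

>>> jog_arm([
  [[-0.05,-0.05,0],0],
  [[0,0,0],0],
])

```text
clock: 18.6
tcp_pos: [0.4992, 0.0681, 0.1075]
orientation: [-2.08, -2.351, -0.004]
contact_force: [-2.8, 12.8, 0.7]
grip_width: 0.0185
```

>>> jog_arm([
  [[-0.03,-0.05,0],0],
  [[0,0,0],0],
])

```text
clock: 18.8
tcp_pos: [0.4991, 0.0673, 0.1076]
orientation: [-2.08, -2.351, -0.004]
contact_force: [-2.3, 12.3, -0.7]
grip_width: 0.0184
```

>>> jog_arm([
  [[0,-0.05,0],0],
  [[0,0,0],0],
])

```text
clock: 19.0
tcp_pos: [0.4991, 0.0666, 0.1076]
orientation: [-2.081, -2.351, -0.004]
contact_force: [-2.5, 11.8, -1.3]
grip_width: 0.0183
```

>>> jog_arm([
  [[0.01,-0.05,0],0],
  [[0,0,0],0],
])

```text
clock: 19.2
tcp_pos: [0.4992, 0.0659, 0.1075]
orientation: [-2.081, -2.351, -0.003]
contact_force: [-2.5, 10.4, -0.1]
grip_width: 0.0183
```

>>> jog_arm([
  [[0.01,-0.1,0],0],
  [[0,0,0],0],
])

```text
clock: 19.4
tcp_pos: [0.4994, 0.0646, 0.1075]
orientation: [-2.081, -2.351, -0.003]
contact_force: [-2.7, 10.7, 0.3]
grip_width: 0.0179
```

>>> jog_arm([
  [[0.01,-0.1,0],0],
  [[0,0,0],0],
])

```text
clock: 19.6
tcp_pos: [0.4996, 0.0626, 0.1075]
orientation: [-2.083, -2.351, -0.002]
contact_force: [-2.0, 7.0, -1.8]
grip_width: 0.0183
```

>>> jog_arm([
  [[0.01,-0.1,0],0],
  [[0,0,0],0],
])

```text
clock: 19.8
tcp_pos: [0.4998, 0.0599, 0.1075]
orientation: [2.084, 2.349, 0.0]
contact_force: [-0.4, 2.0, -1.6]
grip_width: 0.0184
```

>>> jog_arm([
  [[0.01,-0.1,0],0],
  [[0,0,0],0],
])

```text
clock: 20.0
tcp_pos: [0.4999, 0.0581, 0.1075]
orientation: [2.085, 2.348, -0.0]
contact_force: [0.5, -0.1, -2.4]
grip_width: 0.0181
```

>>> jog_arm([
  [[0.01,-0.1,0],0],
  [[0,0,0],0],
])

```text
clock: 20.2
tcp_pos: [0.4998, 0.0575, 0.1075]
orientation: [2.086, 2.348, -0.0]
contact_force: [-0.0, 0.4, -2.0]
grip_width: 0.018
```

>>> jog_arm([
  [[0.01,-0.1,0],0],
  [[0,0,0],0],
])

```text
clock: 20.4
tcp_pos: [0.4998, 0.0571, 0.1074]
orientation: [2.085, 2.35, 0.0]
contact_force: [0.6, 0.9, -1.3]
grip_width: 0.0184
```

>>> jog_arm([
  [[0.01,-0.1,0],0],
  [[0,0,0],0],
])

```text
clock: 20.6
tcp_pos: [0.4997, 0.0569, 0.1074]
orientation: [-2.084, -2.35, -0.001]
contact_force: [-0.3, 4.8, -1.1]
grip_width: 0.0181
```

>>> jog_arm([
  [[0.01,-0.1,0],0],
  [[0.01,-0.1,0],0],
  [[0,0,0],0],
])

```text
clock: 20.9
tcp_pos: [0.4998, 0.0566, 0.1074]
orientation: [-2.082, -2.35, -0.002]
contact_force: [-2.1, 10.0, 0.8]
grip_width: 0.0183
```

>>> jog_arm([
  [[0.01,-0.1,0],0],
  [[0,0,0],0],
])

```text
clock: 21.1
tcp_pos: [0.4998, 0.0564, 0.1075]
orientation: [-2.08, -2.35, -0.003]
contact_force: [-2.0, 12.3, -1.0]
grip_width: 0.0186
```

>>> jog_arm([
  [[0.01,-0.1,0],0],
  [[0,0,0],0],
])

```text
clock: 21.3
tcp_pos: [0.4997, 0.0562, 0.1074]
orientation: [-2.079, -2.35, -0.004]
contact_force: [-3.4, 13.7, 0.5]
grip_width: 0.0186
```

>>> jog_arm([
  [[0,-0.05,0],0],
  [[0,0,0],0],
  [[0,0,0],0],
])

```text
clock: 21.6
tcp_pos: [0.4997, 0.0562, 0.1075]
orientation: [-2.078, -2.35, -0.004]
contact_force: [-2.7, 15.7, 1.5]
grip_width: 0.0185
```

>>> jog_arm([
  [[0,0,0],0],
  [[0,0,0],0],
  [[0,0,0],0],
  [[0,0,0],0],
  [[0,0,0],0],
])

```text
clock: 22.1
tcp_pos: [0.4997, 0.0562, 0.1075]
orientation: [-2.078, -2.35, -0.004]
contact_force: [-4.3, 15.6, 0.9]
grip_width: 0.0186
```

Run:
```python
from prof import *
print(get_obs()["contact_force"])
p=look("pics/p11.png")
print(get_obs()["contact_force"])
prof(p,range(430,610,15))
```

```text
[-4.2896617  15.61107812  0.89327431]
[-2.71881465 15.43767527  0.57542619]
430 [292]
445 [291]
460 [285]
475 [94, 285]
490 [95, 284]
505 [99, 250]
520 [105, 246]
535 [94, 242]
550 [87, 238]
565 [85, 110, 138, 236]
580 [205, 235]
595 [221, 226]
```

Proof push held at about 15.7 N for over 0.5 s. I'll take the fork straight back.

>>> jog_arm([
  [[-0.02,0.2,0],0],
  [[-0.02,0.2,0],0],
  [[-0.03,0.3,0],0],
  [[-0.05,0.5,0],0],
  [[-0.1,1,0],0],
  [[-0.1,1,0],0],
  [[-0.1,1,0],0],
  [[-0.1,1,0],0],
  [[0,1.5,0],0],
  [[0,2,0],0],
  [[0,2,0],0],
  [[0,2,0],0],
])

```text
clock: 23.35
tcp_pos: [0.4949, 0.1805, 0.1074]
orientation: [-2.085, -2.35, -0.0]
contact_force: [0.3, -0.0, -2.1]
grip_width: 0.0186
```

>>> jog_arm([
  [[0,2,0],0],
  [[0,2,0],0],
  [[0,1.8,0],0],
  [[0,0.5,-1],0],
  [[0,0,-1],0],
  [[0,0,-0.6],0],
  [[0,0,0],0],
  [[0,0,0],0],
])

```text
clock: 24.15
tcp_pos: [0.4951, 0.2403, 0.0811]
orientation: [2.087, 2.348, -0.002]
contact_force: [-1.2, 0.1, -1.7]
grip_width: 0.0186
```

>>> jog_arm([
  [[0,0,-0.2],0],
  [[0,0,0],0],
  [[0,0,0],0],
])

```text
clock: 24.45
tcp_pos: [0.4952, 0.2416, 0.0796]
orientation: [2.086, 2.349, 0.001]
contact_force: [0.5, -0.8, -1.7]
grip_width: 0.0186
```

Run:
```python
from prof import *
print(get_obs()["contact_force"])
p=look("pics/p12.png")
print(get_obs()["contact_force"])
prof(p,range(400,610,15))
b=grab_frame("scene")
x=cv2.imread("pics/p12.png")[:,:,::-1]
y=cv2.resize(b[190:230,200:300],None,fx=8,fy=6,interpolation=cv2.INTER_CUBIC)
cv2.imwrite("pics/p12b.png",np.vstack([x,y])[:,:,::-1])
```

```text
[ 0.53668008 -0.80539218 -1.72500403]
[ 0.37401401  0.31429553 -1.70371013]
400 []
415 []
430 []
445 [104, 192]
460 [98, 250]
475 [95, 254]
490 [97, 194, 215, 250]
505 [102, 207, 209, 246]
520 [110, 245]
535 [99, 241]
550 [89, 236]
565 [93, 100, 141, 181, 201, 234]
580 [210, 235]
595 []
```

View pics/p12b.png

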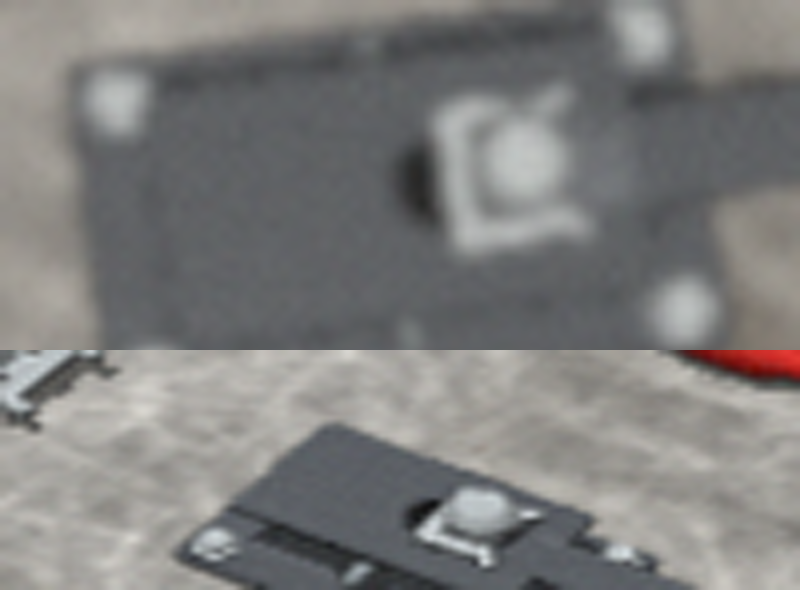

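The clip sits around the pin: back at about (450,175), noses past it at (570,95) and (588,232), pin at (525,160). Now I'll lay the fork down.

>>> jog_arm([
  [[0,0,-0.1],0],
  [[0,0,0],0],
  [[0,0,0],0],
])

```text
clock: 24.85
tcp_pos: [0.495, 0.2417, 0.0784]
orientation: [-2.085, -2.35, -0.0]
contact_force: [-0.6, -1.3, -1.9]
grip_width: 0.0182
```

>>> jog_arm([
  [[0,0,-0.1],0],
  [[0,0,0],0],
  [[0,0,0],0],
])

```text
clock: 25.15
tcp_pos: [0.4951, 0.2417, 0.0774]
orientation: [2.085, 2.35, 0.0]
contact_force: [0.4, 0.6, -1.2]
grip_width: 0.0185
```

>>> jog_arm([
  [[0,0,-0.05],0],
  [[0,0,0],0],
  [[0,0,0],0],
])

```text
clock: 25.45
tcp_pos: [0.4951, 0.2417, 0.0773]
orientation: [-2.085, -2.349, -0.0]
contact_force: [-1.0, 0.2, 4.8]
grip_width: 0.0184
```

>>> jog_arm([
  [[0,0,0],0],
  [[0,0,0],0],
  [[0,0,0],0],
  [[0,0,0],0],
  [[0,0,0],0],
  [[0,0,0],0],
  [[0,0,0],0],
  [[0,0,0],0],
], hand=8.5)

```text
clock: 26.25
tcp_pos: [0.495, 0.2416, 0.0769]
orientation: [-2.085, -2.35, -0.0]
contact_force: [0.2, 0.8, -0.1]
grip_width: 0.085
```

>>> jog_arm([
  [[0,0,1],0],
  [[0,0,2],0],
  [[0,0,3],0],
  [[0,0,3],0],
  [[0,0,3],0],
  [[0,0,3],0],
  [[0,0,3],0],
  [[0,0,0],0],
  [[0,0,0],0],
  [[0,0,0],0],
])

```text
clock: 27.25
tcp_pos: [0.4944, 0.2414, 0.2562]
orientation: [-2.085, -2.349, 0.002]
contact_force: [0.6, 0.3, -0.8]
grip_width: 0.0854
```

Run:
```python
from prof import *
o=get_obs();c=get_calibration("wrist");a=grab_frame("wrist")
print(o["clock"],o["tcp_pos"],o["contact_force"],o["grip_width"])
T=grab_frame("top");t0=cv2.imread("pics/top0.png")[:,:,::-1]
d=cv2.absdiff(T,t0).max(axis=2)
print("pads diff",d[165:255,335:405].max(),"bolt area",d[60:90,440:470].max())
cv2.imwrite("pics/fin.png",np.hstack([cv2.resize(a,(400,300)),cv2.resize(T,(400,300))])[:,:,::-1])
```

```text
27.25 [0.49436176 0.24140511 0.25621491] [ 0.59706129  0.3488203  -0.79930282] 0.08535395432134084
pads diff 17 bolt area 15
```

Run:
```python
from prof import *
c=get_calibration("wrist");a=grab_frame("wrist")
m=cv2.morphologyEx((a[40:290,200:320].max(axis=2)<60).astype(np.uint8),cv2.MORPH_OPEN,np.ones((9,9)))
n,l,s,_=cv2.connectedComponentsWithStats(m)
for k in range(1,n):
  if s[k,4]>800:
    ys,xs=np.where(l==k);print(s[k])
    A=ray(c,(xs[ys==ys.min()+4].mean()+200,ys.min()+40),.028);B=ray(c,(xs[ys==ys.max()-4].mean()+200,ys.max()+40),.028);print(A,B,np.linalg.norm(A-B))
prof(look("pics/p13.png"),[460,520,550,580])
hand_in()
```

```text
[  50   89   21   95 1885]
[0.48983472 0.2837028  0.028     ] [0.50026585 0.19430508 0.028     ] 0.09000422315070852
460 [98, 250]
520 [110, 245]
550 [91, 235]
580 [211, 235]
the job is handed in; nothing more can be done
```

The clip is seated on the pin, the seat is proved, and the fork is released on the bench. I handed the job in after about 27 s of the 72 s allowed.

- **Seating:** I took the fork by its grip and pushed the clip along the plate. The pin gave way about 12 mm at roughly 4 N. The push then peaked at about 14 N and dropped to nothing as the clip snapped in.
- **Proof push:** I held about 15.5–16 N for over half a second. No reading went above 16.2 N and the clip did not move on. The force was sampled at the end of each move, not continuously.
- **Clip after backing off:** the picture showed the clip around the pin, its noses past the pin and its back about 19 mm behind the pin's axis (18 mm nominal). A last edge profile of the clip was unchanged.
- **Fork:** I set it down until it touched (about 5 N), then opened the gripper and lifted clear. The wrist image found the grip at the place I set it down, about (0.495, 0.24). The height of the fork end was not measured separately.
- **Bystanders:** the pads area of the top image matched the first frame to within noise. The patch I checked for the bolt gave the same, but I never positively identified the bolt in the images.

The last overview picture could not be viewed because the picture limit was reached, so the final checks are numeric. On the approach, the wrist and top views disagreed by about 2–3 mm on the clip's sideways offset. I followed the top view at first and then eased back about 1 mm sideways when a side force built up.

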